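# Taking down the counter display at closing time

## Task

Take down the little display on the wooden board: lay the shortbread flat on top of what is already in the stoneware crock (nobody knows how full it is: lower it until it touches, do not drop it), and set each tin flat inside the rim of the dark dish of its own shape, square in square, hexagonal in hexagonal, round in round. Set the tins down gently too, keep everything upright, and leave the dessert glass standing undisturbed.

Things in the scene. Friction and masses are not known exactly. Their poses are not given: they have to be found in the camera images.
- shortbread: loose tan round biscuit, 44 mm in diameter, 18 mm thick, about 30 g, lying on top of the stack, on the round tin. Origin: centre of its underside, z up
- round_tin: loose round tin, diameter 52 mm, ivory sides, grey metal lid (the top 12 mm, flush), one closed piece, 40 mm high, about 90 g. It stands on the square or on the hexagonal tin (whichever is in the stack at this start). Origin: centre of its underside, z up
- square_tin: loose square tin, 64 x 64 mm, ivory sides, grey metal lid (the top 12 mm, flush), one closed piece, 40 mm high, about 140 g; its flat sides face its own x and y axes. It stands on the wooden board (100 x 250 mm, 12 mm high, fixed), either under the stack or alone beside it (centres 150 mm apart). Origin: centre of its underside, z up
- hex_tin: loose hexagonal tin, 60 mm across its flats, 69 mm across its corners, ivory sides, grey metal lid (the top 12 mm, flush), one closed piece, 40 mm high, about 120 g; two flat sides face its own +y and -y, the others every 60 degrees, corners on its x axis. It stands on the wooden board, at the place that the square tin does not have. Origin: centre of its underside, z up
- square_dish: square dish for the square tin, 92 mm outside, 84 mm inside, sides along its x and y axes; fixed to the counter; dark metal, 10 mm high, floor 4 mm thick, rim 4 mm thick standing 6 mm above that floor. Origin: centre of the underside, z up
- hex_dish: hexagonal dish for the hexagonal tin, 80 mm inside and 88 mm outside across its flats, flats facing its +y and -y as on the tin; fixed to the counter; dark metal, 10 mm high, floor 4 mm thick, rim 4 mm thick standing 6 mm above that floor. Origin: centre of the underside, z up
- round_dish: round dish for the round tin, 72 mm inside diameter, 80 mm outside; fixed to the counter; dark metal, 10 mm high, floor 4 mm thick, rim 4 mm thick standing 6 mm above that floor. Origin: centre of the underside, z up
- crock: open round grey-brown stoneware crock, fixed to the counter, outside diameter 150 mm, inside 140 mm, 92 mm high. A firm, flat, level layer covered with white paper (biscuits already stored) fills it to a height that differs every time, somewhere from 30 to 70 mm above the crock's underside. Origin: centre of its underside, z up
- coupe: loose stemmed dessert glass with orange slices, widest diameter 66 mm, 85 mm high, to be left alone. Origin: centre of its foot's underside, z up
There are look-alikes about, which are no part of the job. Several things have the shape of the shortbread; the one meant has the colours described above.

How it is judged (in metres and radians):
At the end, for the whole second after the job is handed in: Each tin flat on the floor of its own dish (centres within 18 mm, tilt under 0.05 rad); the shortbread flat in the crock (within 52 mm of its axis, underside 25 to 75 mm up, tilt under 0.1 rad); all released and at rest; the dessert glass upright within 20 mm of its start (horizontal distance between square_tin and square_dish below 0.018 m and z of square_tin in the frame of square_dish below 0.0068 m and angle between each of square_tin, hex_tin, round_tin's own z axis and vertical below 0.05 rad and linear speed of each of square_tin, hex_tin, round_tin, shortbread below 0.02 m/s and angular speed of each of square_tin, hex_tin, round_tin, shortbread below 0.2 rad/s and horizontal distance between hex_tin and hex_dish below 0.018 m and z of hex_tin in the frame of hex_dish below 0.0068 m and horizontal distance between round_tin and round_dish below 0.018 m and z of round_tin in the frame of round_dish below 0.0068 m and horizontal distance between shortbread and crock below 0.052 m and z of shortbread in the frame of crock between 0.025 and 0.075 m and angle between each of shortbread, coupe's own z axis and vertical below 0.1 rad and distance of coupe from where it was at the start of the episode below 0.02 m); the robot touches nothing.
It fails at once if the shortbread is dropped into the crock (falls about 1.5 cm or more) instead of being laid down (horizontal distance between shortbread and crock below 0.07 m and z of shortbread in the frame of crock below 0.1 m and linear speed of shortbread above 0.5 m/s).
It fails at once if a tin is dropped into its dish (falls about 2 cm or more) instead of being set down ((horizontal distance between square_tin and square_dish below 0.05 m and z of square_tin in the frame of square_dish below 0.035 m and linear speed of square_tin above 0.6 m/s) or (horizontal distance between hex_tin and hex_dish below 0.05 m and z of hex_tin in the frame of hex_dish below 0.035 m and linear speed of hex_tin above 0.6 m/s) or (horizontal distance between round_tin and round_dish below 0.05 m and z of round_tin in the frame of round_dish below 0.035 m and linear speed of round_tin above 0.6 m/s)).
It fails at once if a tin or the shortbread is tipped over (angle between any of square_tin, hex_tin, round_tin, shortbread's own z axis and vertical above 0.6 rad).
It fails at once if the dessert glass is knocked (distance of coupe from where it was at the start of the episode above 0.02 m or angle between coupe's own z axis and vertical above 0.2 rad).
It also fails if it takes over 112 s, if anything falls off the work surface, if the arm or the gripper's body presses on something with over 40 N, if the wrist force passes 120 N, or if a joint passes its speed limit or range.

## Robot

A 6-joint arm with a two-finger parallel gripper is mounted at the origin on the work surface. World frame = base frame: x ahead of the robot, y to its left, z up, the work surface at z = 0. Lengths are in mm, angles in rad, forces in N, time in s.
With the tool pointing down it reaches from about 300 to 825 mm from the base axis. Payload 5.4 kg.
Tool frame: the origin (TCP) lies on the centre line of the jaws, within the pads' length; the fingertips stand 14 mm ahead of it and the grasp point (between the pads) lies 5 mm behind it; z points along the fingers, y is the line along which they close (so a half turn about z gives the same grasp; the last joint's range is limited). The gripper opens to 92 mm and grips with 3 to 60 N. Pads are 20 mm wide; open, the fingers measure 128 mm over their backs; the gripper's body (75 mm by 189 mm) begins 69 mm behind the grasp point.
Start: joints at [-0.21, 0.158, 1.597, -0, 1.386, -0.21], TCP at [574.984, -0.018, 228.601] pointing down, gripper open.
Joint ranges: [-2.91, 2.91], [-0.94, 2.29], [0.18, 2.7], [-1.29, 4.43], [0.17, 2.64], [-3, 3]. Speed limits (rad/s): [2.57, 2.57, 3.14, 3.14, 3.14, 3.14].

## Interface

Orientations are given as a unit quaternion [x, y, z, w].
In Python, from bench import state, camera, camera_params, job_done gives the robot as it stands.
- The arm moves only by the shell command python3 -m handwheel 'ROWS'. ROWS is one flat JSON list of numbers that holds 1 to 12 rows one after another, with no inner brackets; each row has 5 numbers: dx, dy, dz in shares of the most that a row can go, 1 being 50 mm, then a turn about the tool's z in fractions of the full range, 1 being pi rad, then the opening from 0.0 (shut) to 1.0 (fully open); each row shifts and turns the commanded pose from where the row before left it, along the tool's axes as they then stand; what a row does not reach is not made up. A row lasts 1/10 s, in which the tool goes at most 50 mm and 0.15 rad, less where a joint would pass 70% of its speed; a pose out of reach is approached as far as the arm can. The fingers move at their own pace and stop on an object; the grip force is fixed at half the most. Time passes only in rows, so rows that do not move let the fingers close. It prints the time, the measured TCP pose, the force, the opening and the grip force at its end. A shift or turn number past 1, either way, is cut back to 1. Input that does not fit is refused with a message, and nothing moves.
- state(): the state, without advancing time (a new reading comes with each control period).
- camera(name): name is "scene" or "side" or "wrist"; returns the picture (400x640x3 uint8, blue, green, red); there is no depth.
- camera_params(name): a dict with "intrinsics" (3x3 intrinsics, pixels), "R" (3x3) and "t" (3): a world point X has camera coordinates R X + t; the wrist camera has in their place "hand_eye" (4x4, takes a point from camera to tool coordinates, whose origin is the TCP and whose axes are the flange's). Camera axes: x right, y down, z forward; pixel columns grow to the right and rows downward; lengths in mm; the calibration is good to about 2 mm. A picture is of the moment at which its call begins: read the wrist's pose just before it. camera_params takes no time and is no camera call.
- job_done(): hands the job in; it is judged then, once.
The state is a dict: "time": time; "qpos": joint angles; "joint_vel": joint speeds; "tau": joint torques, N m; "tcp_pos": TCP position; "orientation": TCP orientation; "wrist_force": force on the tool from outside, world axes, zero at the start; "torque": the same for the moment, N m; "grip_width": opening from 0.0 (shut) to 1.0 (fully open); "grip_force": force on a finger pad.
Only numpy, scipy, OpenCV 4.12 (cv2) and the standard library are available. Lean on these libraries where they do the work, as an engineer would, in place of code of your own. Each camera call takes 0.05 s, during which the arm holds its last target. There are 200 camera calls.

## Working session

There is one attempt and no reset: what is moved stays moved. The work goes in short steps, Python scripts to look and compute and a shell command to move; the robot and the scene stay as the last step left them, time stands still between calls to the robot, and variables do not carry over. Pictures are saved under pics/ and viewed, at most 14 in all, crops included, and the job is handed in when it is done.

```bash
ls; mkdir -p pics; python3 - <<'E'
from bench import *
import cv2
s=state();print(s['tcp_pos'],s['orientation'],s['time'])
for n in("scene","side","wrist"):
    cv2.imwrite(f"pics/{n}0.png",camera(n)); p=camera_params(n); print(n,{k:__import__('numpy').round(v,3).tolist() for k,v in p.items()})
E
```

```text
pics
[5.74412711e+02 8.89456229e-02 2.27636156e+02] [ 7.07115958e-01  7.07097005e-01 -5.15745018e-04 -7.62786722e-04] 0.0
scene {'intrinsics': [[460.809, 0.0, 323.213], [0.0, 460.809, 193.082], [0.0, 0.0, 1.0]], 'R': [[-0.209, 0.978, 0.002], [0.801, 0.173, -0.573], [-0.56, -0.119, -0.82]], 't': [108.526, -391.108, 1686.822]}
side {'intrinsics': [[482.415, 0.0, 322.687], [0.0, 482.415, 200.897], [0.0, 0.0, 1.0]], 'R': [[0.747, -0.665, 0.004], [-0.438, -0.496, -0.749], [0.501, 0.558, -0.662]], 't': [-403.564, 295.744, 1047.947]}
wrist {'intrinsics': [[302.883, 0.0, 318.059], [0.0, 302.883, 201.331], [0.0, 0.0, 1.0]], 'hand_eye': [[-0.0, -0.964, -0.266, 74.728], [1.0, -0.001, 0.001, 0.075], [-0.001, -0.266, 0.964, -154.971], [0.0, 0.0, 0.0, 1.0]]}
```

View pics/scene0.png

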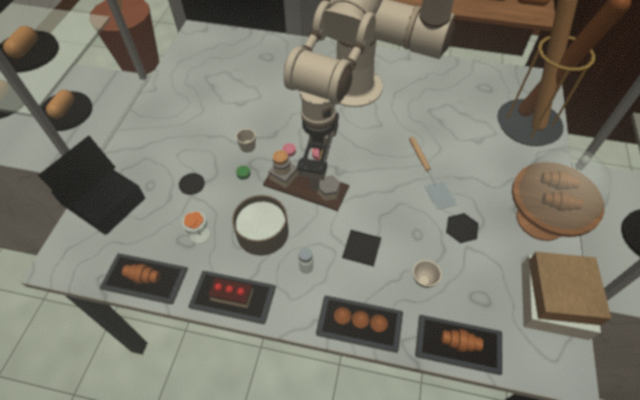

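View pics/side0.png

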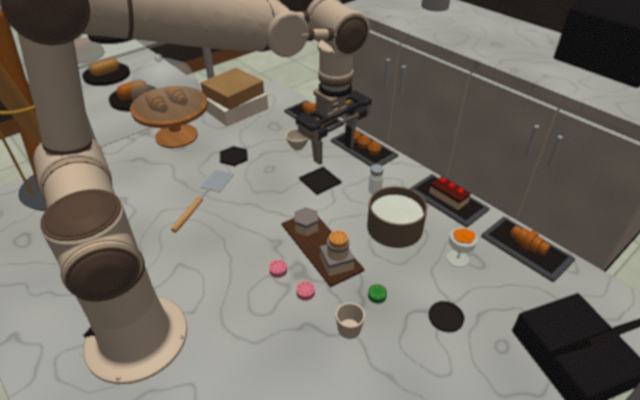

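View pics/wrist0.png

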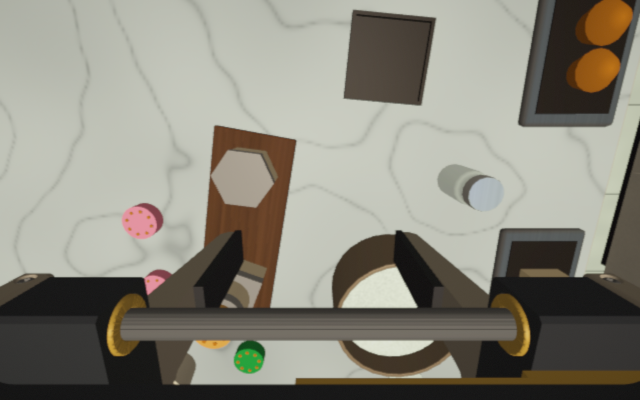

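The scene shows the stack (shortbread on round tin on square tin) at scene (282,160) and the hex tin at (330,187). The dishes are round (191,183), square (362,248) and hex (462,228); the crock is at (260,225) and the coupe at (194,225).
Shortbread candidates: orange/tan disc on the stack, scene (281,157) / side (339,238); pink discs, side (278,268) and (305,290); green disc, side (377,293). I choose the stack-top disc and will check it in a crop.

```bash
cat > h.py <<'E'
import numpy as np, cv2
from bench import state,camera,camera_params
from scipy.spatial.transform import Rotation as Ro
def cam(n,s=None):
    p=camera_params(n);K=p['intrinsics']
    if n=='wrist':
        T=np.eye(4);T[:3,:3]=Ro.from_quat(s['orientation']).as_matrix();T[:3,3]=s['tcp_pos']
        M=T@np.array(p['hand_eye']);return K,M[:3,:3],M[:3,3]
    R=np.array(p['R']);return K,R.T,-R.T@np.array(p['t'])
def ray(c,uv,z):
    K,R,o=c; d=R@np.linalg.inv(K)@np.array([uv[0],uv[1],1.]); return (o+d*(z-o[2])/d[2])[:3]
def plane(c,pts,z): return np.array([ray(c,q,z)[:2] for q in np.reshape(pts,(-1,2))])
def proj(c,X):
    K,R,o=c; q=K@R.T@(np.array(X)-o); return q[:2]/q[2]
def snap(n,f):
    s=state();im=camera(n);cv2.imwrite(f'pics/{f}.png',im);return im,cam(n,s),s
def totool(s,d): return Ro.from_quat(s['orientation']).inv().apply(d)
E
python3 - <<'E'
from h import *
c=cam('scene');d=cam('side')
for n,a,b,z in [('bread',(281,156),(339,237),110),('hex',(330,183),(306,214),52),('sqdish',(362,248),(320,180),4),('hexdish',(462,228),(234,156),4),('rdish',(191,183),(446,316),4),('crock rim',(260,216),(397,205),92),('coupe',(194,219),(463,237),80),('shaker',(306,262),(376,180),0),('pot',(246,140),(350,320),30)]:
    print(n,ray(c,a,z).round(),ray(d,b,z).round())
im=cv2.imread('pics/side0.png');cv2.imwrite('pics/crop1.png',cv2.resize(im[190:310,230:470],None,fx=3,fy=3,interpolation=cv2.INTER_CUBIC))
E
```

```text
bread [ 461. -139.  110.] [ 461. -146.  110.]
hex [485.  13.  52.] [493.  13.  52.]
sqdish [654. 141.   4.] [654. 139.   4.]
hexdish [528. 414.   4.] [529. 412.   4.]
rdish [ 541. -415.    4.] [ 544. -413.    4.]
crock rim [ 663. -145.   92.] [ 662. -149.   92.]
coupe [ 704. -323.   80.] [ 706. -324.   80.]
shaker [728.  -4.   0.] [784.  31.   0.]
pot [ 357. -291.   30.] [ 362. -290.   30.]
```

View pics/crop1.png

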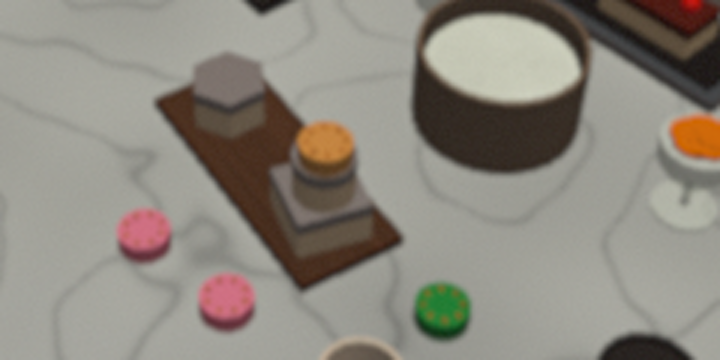

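The crop shows the tan biscuit at crop (325,147) on the round tin, on the square tin. The pink and green discs lie on the counter, so the choice is confirmed. I'll move above the stack for a close look.

Careful with the scale: shifts go in shares of 50 mm and turns go in shares of pi rad. That gives: -30 mm is -0.6, -25 mm is -0.5.

```bash
python3 -m handwheel '[-0.6,-0.5,0,0,1,-0.6,-0.5,0,0,1,-0.6,-0.5,0,0,1,-0.6,-0.5,0,0,1,-0.44,-0.26,0,0,1,0,0,0,0,1,0,0,0,0,1,0,0,0,0,1]' && python3 - <<'E'
from h import *
im,c,s=snap('wrist','w1');print(s['tcp_pos'],s['orientation'])
hsv=cv2.cvtColor(im,cv2.COLOR_BGR2HSV)
m=cv2.inRange(hsv,(8,100,90),(25,255,255));cv2.imwrite('pics/m.png',m)
k,_=cv2.findContours(m,0,2)
for q in sorted(k,key=cv2.contourArea)[-3:]:
    if len(q)>5:
        P=plane(c,q.astype(float),110);print(cv2.boundingRect(q),cv2.minEnclosingCircle(P.astype(np.float32)),cv2.fitEllipse(P.astype(np.float32)))
E
```

```text
time: 0.95
tcp_pos: [462.4, -141.2, 228.5]
orientation: [0.707, 0.707, 0.0, -0.0]
wrist_force: [0.1, 0.8, 0.4]
grip_width: 1.0
grip_force: 0.0
[ 462.37737508 -141.24889787  228.48699891] [ 7.06794939e-01  7.07418448e-01  1.50537093e-04 -1.75141121e-04]
(107, 295, 38, 61) ((259.45599365234375, -278.77703857421875), 41.451560974121094) ((259.5791320800781, -277.9928283691406), (34.82942581176758, 77.82376861572266), 153.46096801757812)
(296, 371, 340, 13) ((626.6340942382812, -347.5461120605469), 188.7540740966797) ((664.2594604492188, -345.7327575683594), (15.5831298828125, 371.0486145019531), 90.64889526367188)
(275, 0, 120, 225) ((479.98089599609375, -69.84500122070312), 97.21729278564453) ((472.13189697265625, -71.99652099609375), (80.02613067626953, 206.6884307861328), 168.38235473632812)
```

View pics/w1.png

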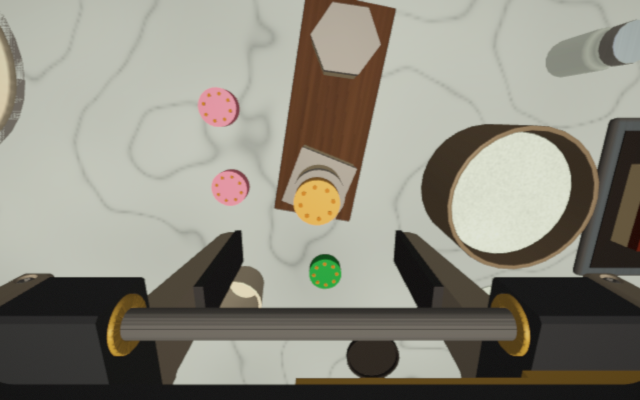

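The biscuit's top is at (317,202) and clear between the fingers. The hex tin is at (345,38), the square tin's corner edges run about (303,147)–(356,166), and the crock is at (520,190).

```bash
python3 - <<'E'
from h import *
im=cv2.imread('pics/w1.png');s=state();c=cam('wrist',s);print(s['tcp_pos'])
hsv=cv2.cvtColor(im,cv2.COLOR_BGR2HSV)
m=cv2.inRange(hsv,(8,70,190),(28,255,255));m[:,:260]=0;m[:,380:]=0;m[:160]=0;m[260:]=0
m=cv2.morphologyEx(m,3,np.ones((7,7)))
q=max(cv2.findContours(m,0,2)[0],key=cv2.contourArea)
print(cv2.boundingRect(q),cv2.fitEllipse(plane(c,q,110).astype(np.float32)))
h=np.array([(311,39),(328,1),(365,3),(381,42),(366,76),(324,73)],float)
P=plane(c,h,52);print('hex',P.round(1).tolist(),P.mean(0))
print('sq edge',plane(c,[(303,147),(356,166)],52).round(1), 'board',plane(c,[(395,10),(350,220),(306,0),(276,208)],12).round(1))
# crock white
m=cv2.inRange(hsv,(0,0,150),(180,60,255))
for z in (92,):
    print('rim',plane(c,[(450,200),(596,170)],z).round(1))
E
```

```text
[ 462.4381491  -141.12203452  228.46966997]
(293, 181, 48, 45) ((461.20074462890625, -143.1133575439453), (42.816741943359375, 43.643280029296875), 81.42095947265625)
hex [[455.5, 8.9], [472.0, 41.9], [507.7, 40.3], [525.0, 6.3], [511.4, -25.1], [468.6, -22.3]] [490.03669399   8.3583459 ]
sq edge [[ 446.3  -96.7]
 [ 504.4 -117.3]] board [[ 545.9   46.6]
 [ 504.1 -193.6]
 [ 449.5   55.9]
 [ 408.9 -177.5]]
rim [[ 594.2 -145.1]
 [ 732.5 -114.8]]
```

To row units: 30 mm is 0.6, 20 mm is 0.4.

```bash
python3 -m handwheel '[-0.04,-0.02,0.6,0,1,0,0,0.6,0,1,0,0,0.6,0,1,0,0,0.4,0,1,0,0,0.18,0,1,0,0,0,0,1,0,0,0,0,0.4,0,0,0,0,0.3,0,0,0,0,0.3,0,0,0,0,0.3,0,0,0,0,0.3,0,0,0,0,0.3]'; python3 -m handwheel '[0,0,0,0,0.3,0,0,0,0,0.3]'
```

```text
time: 2.2
tcp_pos: [461.1, -144.1, 109.8]
orientation: [0.707, 0.707, 0.0, 0.0]
wrist_force: [-0.3, -0.6, 0.2]
grip_width: 0.5
grip_force: 0.0
time: 2.4
tcp_pos: [461.1, -144.1, 109.8]
orientation: [0.707, 0.707, 0.0, 0.0]
wrist_force: [0.3, 0.3, 1.6]
grip_width: 0.474
grip_force: 30.0
```

To row units: 25 mm is 0.5, -20 mm is -0.4.

```bash
python3 -m handwheel '[0,0,-0.1,0,0.3,0,0,-0.3,0,0.3,0,0,-0.4,0,0.3,0,0,-0.4,0,0.3,0,0,-0.4,0,0.3,-0.02,0.3,0,0,0.3,-0.02,0.5,0,0,0.3,-0.02,0.5,0,0,0.3,0,0.5,0,0,0.3,0,0.5,0,0,0.3,0,0.5,0,0,0.3,0,0.5,0,0,0.3]'; python3 -m handwheel '[0,0.4,0,0,0.3,0,0.2,0,0,0.3,0,0.14,0,0,0.3,0,0,0,0,0.3,0,0,0,0,0.3]'
python3 - <<'E'
from h import *
C=np.array([663,-147])
for n,(u,v) in(('side',(397,208)),('scene',(260,218))):
    im=cv2.imread(f'pics/{n}0.png');c=cam(n);hsv=cv2.cvtColor(im,cv2.COLOR_BGR2HSV)
    m=cv2.inRange(hsv,(0,0,170),(180,70,255));
    N,l=cv2.connectedComponents(m);q=max(cv2.findContours((l==l[v,u]).astype(np.uint8),0,2)[0],key=cv2.contourArea)
    print(n,cv2.boundingRect(q))
    for p in q[np.argsort(q[:,0,1])[[0,1,2]]][:,0]:
        zs=np.arange(20,93);r=[np.linalg.norm(ray(c,p,z)[:2]-C) for z in zs];print(p,[ (int(z),round(float(a))) for z,a in zip(zs,r)][::8])
im,c,s=snap('wrist','w2');print(s['tcp_pos'],s['grip_width'])
E
```

```text
time: 3.6
tcp_pos: [626.9, -146.9, 189.6]
orientation: [0.707, 0.707, -0.0, -0.0]
wrist_force: [0.3, -0.3, -0.9]
grip_width: 0.47
grip_force: 30.0
time: 4.1
tcp_pos: [662.6, -147.0, 189.6]
orientation: [0.707, 0.707, -0.0, -0.0]
wrist_force: [-0.1, 0.7, -0.7]
grip_width: 0.474
grip_force: 30.0
side (372, 196, 51, 27)
[385 196] [(20, 117), (28, 108), (36, 99), (44, 90), (52, 82), (60, 73), (68, 65), (76, 57), (84, 49), (92, 42)]
[401 196] [(20, 121), (28, 112), (36, 102), (44, 93), (52, 84), (60, 74), (68, 65), (76, 55), (84, 46), (92, 37)]
[383 197] [(20, 114), (28, 105), (36, 96), (44, 87), (52, 79), (60, 71), (68, 63), (76, 56), (84, 49), (92, 43)]
scene (237, 203, 47, 36)
[256 203] [(20, 94), (28, 88), (36, 83), (44, 77), (52, 72), (60, 66), (68, 61), (76, 55), (84, 50), (92, 44)]
[268 203] [(20, 91), (28, 86), (36, 81), (44, 75), (52, 70), (60, 66), (68, 61), (76, 56), (84, 51), (92, 47)]
[252 204] [(20, 94), (28, 89), (36, 83), (44, 78), (52, 72), (60, 67), (68, 62), (76, 56), (84, 51), (92, 46)]
[ 662.62315468 -147.0114691   189.56622722] 0.47390082431157676
```

View pics/w2.png

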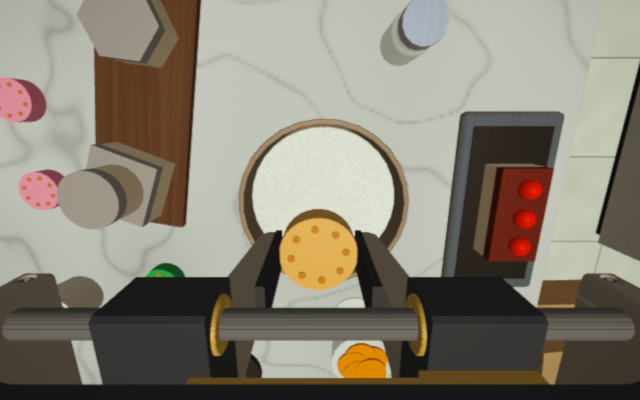

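The biscuit hangs level in the jaws at (318,254) over the crock, whose rim spans columns 239–408. The layer is at roughly 55–62 mm, so contact should come near TCP 72–80.

To row units: 20 mm is 0.4, 15 mm is 0.3.

```bash
python3 -m handwheel '[0,0,0.3,0,0.3,0,0,0.4,0,0.3,0,0,0.4,0,0.3,0,0,0.4,0,0.3,0,0,0.24,0,0.3,0,0,0.16,0,0.3,0,0,0.04,0,0.3,0,0,0,0,0.3,0,0,0,0,0.3]'; python3 -m handwheel '[0,0,0.04,0,0.3,0,0,0.04,0,0.3,0,0,0.04,0,0.3,0,0,0.04,0,0.3,0,0,0,0,0.3]';
```

```text
time: 5.05
tcp_pos: [663.7, -147.3, 93.8]
orientation: [0.707, 0.707, 0.0, 0.001]
wrist_force: [-0.4, 0.9, 0.5]
grip_width: 0.469
grip_force: 30.0
time: 5.55
tcp_pos: [662.7, -146.9, 84.1]
orientation: [0.707, 0.707, -0.0, -0.0]
wrist_force: [0.5, 0.0, -0.4]
grip_width: 0.47
grip_force: 30.0
```

To row units: 1 mm is 0.02.

```bash
for i in 1 ; do python3 -m handwheel '[0,0,0.02,0,0.3,0,0,0.02,0,0.3,0,0,0,0,0.3]';done
```

```text
time: 5.85
tcp_pos: [663.0, -147.0, 83.8]
orientation: [0.707, 0.707, -0.0, -0.0]
wrist_force: [-2.8, 2.1, 5.2]
grip_width: 0.468
grip_force: 30.0
```

To row units: 1 mm is 0.02.

```bash
python3 -m handwheel '[0,0,0.02,0,0.3,0,0,0,0,0.3,0,0,0,0,0.3]'
```

```text
time: 6.15
tcp_pos: [663.0, -147.0, 83.8]
orientation: [0.707, 0.707, -0.0, -0.0]
wrist_force: [-5.0, 2.4, 10.2]
grip_width: 0.471
grip_force: 30.0
```

Contact: the force rises 5→10 N with z stalled, so the layer is at about 66 mm. I'll release and rise.

To row units: -35 mm is -0.7, -30 mm is -0.6.

```bash
python3 -m handwheel '[0,0,-0.02,0,0.3,0,0,0,0,0.55,0,0,0,0,0.65,0,0,0,0,0.65,0,0,0,0,0.65,0,0,0,0,0.65,0,0,-0.1,0,0.65,0,0,-0.3,0,0.65,0,0,-0.5,0,0.65,0,0,-0.6,0,0.65,0,0,-0.6,0,1,0,0,-0.7,0,1]'; python3 -m handwheel '[0,-0.8,-0.2,0,1,0,-0.8,0,0,1,0,-0.8,0,0,1,0,-0.8,0,0,1,0,-0.84,0,0,1,0,0,0,0,1,0,0,0,0,1,0,0,0,0,1]'; python3 - <<'E'
from h import *
im,c,s=snap('wrist','w3');print(s['tcp_pos'],s['grip_width'])
E
```

```text
time: 7.35
tcp_pos: [662.7, -146.9, 224.7]
orientation: [0.707, 0.707, 0.0, 0.0]
wrist_force: [0.4, 0.1, 0.9]
grip_width: 0.801
grip_force: 0.0
time: 8.15
tcp_pos: [462.2, -147.5, 234.0]
orientation: [0.707, 0.707, 0.0, 0.001]
wrist_force: [-0.2, 1.2, 0.4]
grip_width: 0.998
grip_force: 0.0
[ 462.2471824  -147.50386873  234.01132816] 0.9983133192596122
```

View pics/w3.png

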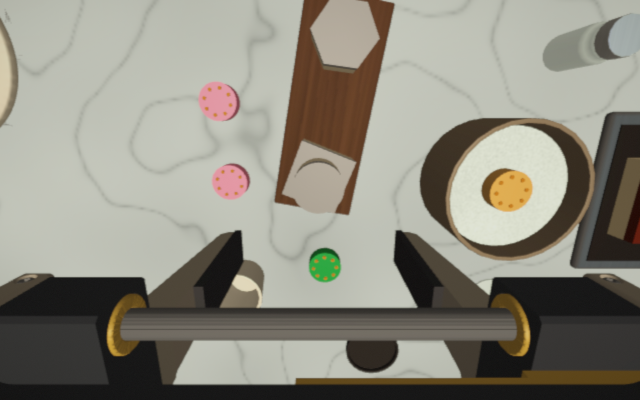

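The shortbread lies flat in the crock at (510,190). The round tin's lid is at about (319,187) on the square tin.

```bash
python3 - <<'E'
from h import *
im=cv2.imread('pics/w3.png');s=state();c=cam('wrist',s)
print('round',plane(c,[(319,187),(319,213),(319,160),(292,187),(346,187)],92).round(1).tolist())
E
```

```text
round [[463.7, -139.7], [463.8, -167.0], [463.7, -112.6], [436.7, -139.7], [490.8, -139.7]]
```

To row units: 30 mm is 0.6, 25 mm is 0.5.

```bash
python3 -m handwheel '[0.1,0,0.6,0,1,0,0,0.6,0,1,0,0,0.6,0,1,0,0,0.6,0,1,0,0,0.5,0,1,0,0,0.3,0,1,0,0,0.04,0,1,0,0,0,0,0.5,0,0,0,0,0.4,0,0,0,0,0.4,0,0,0,0,0.4,0,0,0,0,0.4]'; python3 -m handwheel '[0,0,0,0,0.4,0,0,0,0,0.4]'
```

```text
time: 9.4
tcp_pos: [461.3, -142.2, 71.1]
orientation: [0.707, 0.707, 0.0, 0.001]
wrist_force: [-0.5, -0.4, 1.3]
grip_width: 0.588
grip_force: 0.9
time: 9.6
tcp_pos: [461.4, -142.2, 71.1]
orientation: [0.707, 0.707, 0.0, 0.001]
wrist_force: [0.0, 0.6, 2.2]
grip_width: 0.564
grip_force: 30.0
```

The grip (51.9 mm) is right, but the tips would meet the dish rim, so I'll regrip 7 mm higher first.

To row units: -4 mm is -0.08, -3 mm is -0.06.

```bash
python3 -m handwheel '[0,0,0,0,0.7,0,0,0,0,0.7,0,0,-0.08,0,0.7,0,0,-0.06,0,0.7,0,0,0,0,0.7,0,0,0,0,0.4,0,0,0,0,0.4,0,0,0,0,0.4,0,0,0,0,0.4,0,0,0,0,0.4]'; python3 - <<'E'
from h import *
s=state();print(s['tcp_pos'],s['grip_width'],s['grip_force'])
D=[]
for n,p in(('side',(446,316)),('scene',(191,183))):
    im=cv2.imread(f'pics/{n}0.png');c=cam(n);g=cv2.cvtColor(im,6)
    m=(g<80).astype(np.uint8);N,l=cv2.connectedComponents(m);q=max(cv2.findContours((l==l[p[1],p[0]]).astype(np.uint8),0,2)[0],key=cv2.contourArea)
    print(n,cv2.fitEllipse(plane(c,q,10).astype(np.float32)))
E
```

```text
time: 10.6
tcp_pos: [461.0, -142.0, 77.6]
orientation: [0.707, 0.707, -0.0, -0.0]
wrist_force: [0.5, -0.2, 0.6]
grip_width: 0.561
grip_force: 30.0
[ 460.97609405 -142.01326353   77.59837916] 0.5608308730552787 30.00016540288925
side ((539.9713745117188, -414.93548583984375), (74.77307891845703, 80.01882934570312), 114.21142578125)
scene ((546.0801391601562, -410.1533508300781), (72.1739501953125, 74.75104522705078), 142.9924774169922)
```

To row units: -27 mm is -0.54, -25 mm is -0.5.

```bash
python3 -m handwheel '[0,0,-0.1,0,0.4,0,0,-0.3,0,0.4,0,0,-0.5,0,0.4,0,0,-0.5,0,0.4,0,0,-0.4,0,0.4,-0.24,0.08,0,0,0.4,-0.48,0.14,0,0,0.4,-0.54,0.16,0,0,0.4,-0.54,0.16,0,0,0.4,-0.54,0.16,0,0,0.4,-0.54,0.16,0,0,0.4,-0.54,0.16,0,0,0.4]'; python3 -m handwheel '[-0.54,0.16,0,0,0.4,-0.54,0.16,0,0,0.4,-0.48,0.14,0,0,0.4,-0.3,0.1,0,0,0.4,-0.14,0.04,0,0,0.4,0,0,0,0,0.4,0,0,0,0,0.4,0,0,0,0,0.4]'; python3 - <<'E'
from h import *
im,c,s=snap('wrist','w4');print(s['tcp_pos'],s['grip_width'],proj(c,(542.5,-413,10)))
im,c,s=snap('side','s4');
E
```

```text
time: 11.8
tcp_pos: [511.5, -314.6, 165.5]
orientation: [0.707, 0.707, -0.0, -0.001]
wrist_force: [0.4, 0.4, -0.7]
grip_width: 0.559
grip_force: 30.0
time: 12.6
tcp_pos: [541.9, -412.2, 167.3]
orientation: [0.707, 0.707, 0.0, -0.0]
wrist_force: [0.2, -0.0, -0.6]
grip_width: 0.559
grip_force: 30.0
[ 541.85690098 -412.17338897  167.30041247] 0.5587432616172384 [318.49890611 191.92896812]
```

View pics/w4.png

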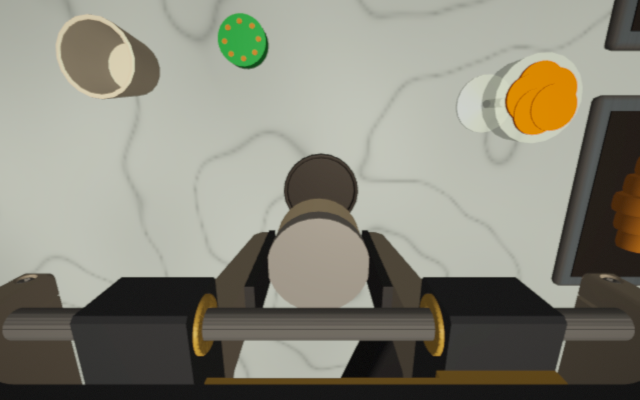

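The dish shows behind the tin: left edge (284,189), right edge (357,189), top (320,153).

To row units: 30 mm is 0.6, 20 mm is 0.4.

```bash
python3 -m handwheel '[0,0,0.4,0,0.4,0,0,0.6,0,0.4,0,0,0.6,0,0.4,0,0,0.4,0,0.4,0,0,0.3,0,0.4,0,0,0.16,0,0.4,0,0,0.1,0,0.4,0,0,0,0,0.4,0,0,0,0,0.4]'; python3 - <<'E'
from h import *
import numpy as np
K=camera_params('wrist')['intrinsics']
s=dict(state());s['tcp_pos']=np.array([541.86,-412.17,167.3]);c=cam('wrist',s)
print(plane(c,[(284,189),(357,189),(320,153)],10))
E
```

```text
time: 13.6
tcp_pos: [542.6, -413.6, 40.8]
orientation: [0.707, 0.707, -0.0, 0.001]
wrist_force: [0.4, -0.2, -0.5]
grip_width: 0.557
grip_force: 30.0
[[ 506.3101393  -410.10719532]
 [ 583.51127289 -410.17174553]
 [ 544.32148504 -372.30686795]]
```

Dish centre is (544.7,-412.3) with an outside width of about 77–80 mm. I'll correct x by 2 mm and lower in small steps.

To row units: 3 mm is 0.06, 2 mm is 0.04.

```bash
python3 -m handwheel '[0,0.04,0.06,0,0.4,0,0,0.06,0,0.4,0,0,0.04,0,0.4,0,0,0.02,0,0.4,0,0,0,0,0.4]'; python3 -m handwheel '[0,0,0.02,0,0.4,0,0,0.02,0,0.4,0,0,0,0,0.4,0,0,0,0,0.4]'
```

```text
time: 14.1
tcp_pos: [543.9, -412.9, 30.3]
orientation: [0.707, 0.707, 0.0, -0.0]
wrist_force: [-0.4, -0.4, -0.8]
grip_width: 0.561
grip_force: 30.0
time: 14.5
tcp_pos: [544.1, -413.2, 29.6]
orientation: [0.707, 0.707, -0.0, 0.0]
wrist_force: [-2.2, 1.2, 5.6]
grip_width: 0.558
grip_force: 30.0
```

To row units: -45 mm is -0.9, -40 mm is -0.8.

```bash
python3 -m handwheel '[0,0,0,0,0.6,0,0,0,0,0.7,0,0,0,0,0.8,0,0,0,0,0.8,0,0,-0.2,0,0.8,0,0,-0.4,0,1,0,0,-0.8,0,1,0,0,-0.8,0,1,0,0,-0.9,0,1,0,0,-0.9,0,1,0.54,-0.16,0,0,1,0.7,-0.2,0,0,1]'; python3 -m handwheel '[0.7,-0.2,0,0,1,0.7,-0.2,0,0,1,0.7,-0.2,0,0,1,0.7,-0.22,0,0,1,0.7,-0.24,0,0,1,0.62,-0.2,0,0,1,0,0,0,0,1,0,0,0,0,1,0,0,0,0,1]'; python3 - <<'E'
from h import *
im,c,s=snap('wrist','w5');print(s['tcp_pos'],s['orientation'])
im2,_,_=snap('scene','sc5');im3,_,_=snap('side','s5')
cv2.imwrite('pics/c5.png',np.vstack([im,np.hstack([cv2.resize(im2[120:260,150:490],(320,132)),cv2.resize(im3[240:380,330:550],(320,132))])]))
E
```

```text
time: 15.7
tcp_pos: [526.6, -352.3, 232.0]
orientation: [0.708, 0.707, -0.0, 0.003]
wrist_force: [-0.5, -0.4, -0.0]
grip_width: 0.998
grip_force: 0.0
time: 16.6
tcp_pos: [463.4, -145.9, 229.1]
orientation: [0.707, 0.707, -0.0, 0.001]
wrist_force: [-0.1, 0.1, -0.1]
grip_width: 1.0
grip_force: 0.0
[ 463.36960444 -145.92116893  229.12998309] [ 7.07315219e-01  7.06898037e-01 -4.26906696e-08  5.87315469e-04]
```

View pics/c5.png

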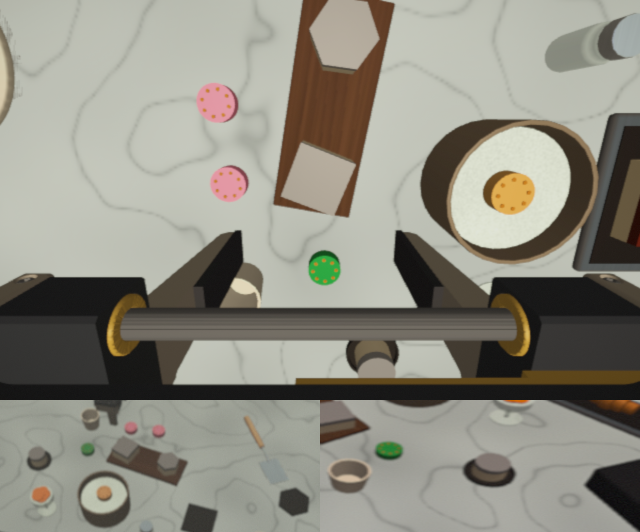

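The round tin stands in the round dish (wrist (375,360), side inset). The square tin's lid has corners of about (301,142), (356,164), (337,215) and (282,188).

```bash
cat > lid.py <<'E'
from h import *
def lid(im,c,p,z,tol=14):
    b=cv2.bilateralFilter(im,7,30,5);f=np.zeros((402,642),np.uint8)
    cv2.floodFill(b,f,p,0,(tol,)*3,(tol,)*3,4|(255<<8)|cv2.FLOODFILL_MASK_ONLY|cv2.FLOODFILL_FIXED_RANGE)
    f=cv2.morphologyEx(f[1:-1,1:-1],2,np.ones((5,5)));q=max(cv2.findContours(f,0,2)[0],key=cv2.contourArea)
    P=plane(c,q,z).astype(np.float32);h=cv2.convexHull(P)
    e=cv2.approxPolyDP(h,6,True)[:,0]
    return q,cv2.minAreaRect(P),e,cv2.boundingRect(q)
def show(im,c,p,z,tol=14):
    q,r,e,b=lid(im,c,p,z,tol);print(b,'minrect',np.round(r[0],1),np.round(r[1],1),round(r[2],1),'poly',e.round(1).tolist(),'mean',e.mean(0).round(1), 'edges',[round(float(np.degrees(np.arctan2(*(np.roll(e,-1,0)-e)[i][::-1]))),1) for i in range(len(e))])
E
python3 - <<'E'
from lid import *
im=cv2.imread('pics/w5.png');s=dict(state());c=cam('wrist',s);print(im[180,318],im[120,330],im[230,290])
show(im,c,(318,180),52);show(im,c,(340,40),52)
E
```

```text
[155 169 179] [38 60 94] [179 190 188]
(283, 145, 71, 70) minrect [ 462.5 -138.7] [65.  63.3] 68.3 poly [[444.0, -99.4000015258789], [423.79998779296875, -156.1999969482422], [480.6000061035156, -177.6999969482422], [501.8999938964844, -120.0999984741211]] mean [ 462.6 -138.4] edges [-109.6, -20.7, 69.7, 160.3]
(311, 0, 67, 68) minrect [489.4   8.1] [59.5 65.3] 89.9 poly [[474.29998779296875, 37.900001525878906], [456.79998779296875, 14.699999809265137], [467.6000061035156, -16.0], [503.1000061035156, -21.600000381469727], [522.0999755859375, 3.0999999046325684], [509.8999938964844, 36.099998474121094]] mean [489.   9.] edges [-127.0, -70.5, -9.0, 52.4, 110.3, 177.2]
```

Square tin measures 65×63 mm at (462.5,-138.6), sides at -20.5°, so the tool turns +0.358 rad. I'll grip with the tips 12 mm above its base.

To row units: 35 mm is 0.7, 30 mm is 0.6, 0.12 rad / 3.1416 = 0.0382.

```bash
python3 -m handwheel '[0.14,-0.02,0,0,1,0,0,0,0.0382,1,0,0,0,0.0382,1,0,0,0,0.0376,1,0,0,0.6,0,1,0,0,0.7,0,1,0,0,0.7,0,1,0,0,0.7,0,1,0,0,0.6,0,1,0,0,0.32,0,1,0,0,0.16,0,1,0,0,0,0,1]'; python3 -m handwheel '[0,0,0,0,1,0,0,0.04,0,1,0,0,0,0,0.7,0,0,0,0,0.55,0,0,0,0,0.55,0,0,0,0,0.55,0,0,0,0,0.55,0,0,0,0,0.55,0,0,0,0,0.55]'
```

```text
time: 17.95
tcp_pos: [461.4, -137.6, 38.8]
orientation: [0.822, 0.57, -0.0, -0.001]
wrist_force: [0.5, -0.5, 0.2]
grip_width: 1.001
grip_force: 0.0
time: 18.85
tcp_pos: [462.2, -138.1, 37.8]
orientation: [0.822, 0.57, 0.0, 0.0]
wrist_force: [-0.4, 0.5, 3.0]
grip_width: 0.696
grip_force: 29.9
```

To row units: -35 mm is -0.7, -30 mm is -0.6.

```bash
python3 -m handwheel '[0,0,-0.2,0,0.55,0,0,-0.5,0,0.55,0,0,-0.7,0,0.55,0,0,-0.6,0,0.55,0,0,-0.4,0,0.55,0,0,0,0,0.55,0,0,0,0,0.55]'; python3 - <<'E'
from lid import *
s=dict(state());print(s['tcp_pos'],s['orientation'],s['grip_width'])
for d in ((654-s['tcp_pos'][0],140-s['tcp_pos'][1],0),):print('tool move',totool(s,d))
s['tcp_pos']=np.array([574.9,0,228.6]);s['orientation']=np.array([.7071,.7071,0,0]);c=cam('wrist',s)
im=cv2.imread('pics/wrist0.png');g=cv2.cvtColor(im,6)
m=(g<110).astype(np.uint8);m[125:]=0;m[:,:330]=0;m[:,450:]=0
q=max(cv2.findContours(m,0,2)[0],key=cv2.contourArea);P=plane(c,q,10).astype(np.float32);r=cv2.minAreaRect(P);print(cv2.boundingRect(q),r)
for n,p in(('scene',(362,248)),('side',(320,180)),('scene',(462,228)),('side',(234,156))):
    im=cv2.imread(f'pics/{n}0.png');c=cam(n);g=cv2.cvtColor(im,6);m=(g<80).astype(np.uint8);N,l=cv2.connectedComponents(m);q=max(cv2.findContours((l==l[p[1],p[0]]).astype(np.uint8),0,2)[0],key=cv2.contourArea)
    P=plane(c,q,10).astype(np.float32);print(n,cv2.minAreaRect(P),cv2.approxPolyDP(cv2.convexHull(P),8,True)[:,0].round().tolist())
E
```

```text
time: 19.55
tcp_pos: [461.6, -137.8, 157.2]
orientation: [0.822, 0.57, -0.0, -0.0]
wrist_force: [-0.3, 0.2, -2.0]
grip_width: 0.695
grip_force: 29.9
[ 461.63860368 -137.83652093  157.15844914] [ 8.21704448e-01  5.69913810e-01 -1.14428737e-04 -1.90816129e-04] 0.6945944723915696
tool move [ 3.27624848e+02  8.28130257e+01 -2.71237924e-02]
(344, 10, 92, 95) ((654.3114624023438, 139.22601318359375), (91.58069610595703, 91.46430969238281), 85.0962905883789)
scene ((655.1382446289062, 139.2843475341797), (86.90003967285156, 90.3476333618164), 84.85246276855469) [[609.0, 101.0], [696.0, 94.0], [700.0, 179.0], [615.0, 183.0]]
side ((648.4893188476562, 135.0463409423828), (94.4985122680664, 92.77758026123047), 85.68170166015625) [[698.0, 175.0], [613.0, 184.0], [601.0, 97.0], [687.0, 87.0]]
scene ((529.7447509765625, 413.2989501953125), (84.32817077636719, 95.15652465820312), 88.06627655029297) [[482.0, 417.0], [510.0, 372.0], [555.0, 372.0], [577.0, 407.0], [554.0, 453.0], [509.0, 455.0]]
side ((522.4193725585938, 407.8915100097656), (98.678466796875, 82.6744155883789), 55.08110427856445) [[545.0, 452.0], [503.0, 452.0], [477.0, 411.0], [500.0, 363.0], [541.0, 362.0], [573.0, 413.0]]
```

To row units: 34 mm is 0.68, 28 mm is 0.56.

```bash
python3 -m handwheel '[0.28,0.08,0,0,0.55,0.56,0.14,0,0,0.55,0.68,0.17,0,0,0.55,0.68,0.17,0,0,0.55,0.68,0.17,0,0,0.55,0.68,0.17,0,0,0.55,0.68,0.17,0,0,0.55,0.68,0.17,0,0,0.55,0.68,0.17,0,0,0.55,0.52,0.14,0,0,0.55,0.28,0.08,0,0,0.55,0.14,0.04,0,0,0.55]'; python3 -m handwheel '[0,0,0,-0.0286,0.55,0,0,0,-0.0286,0.55,0,0,0,-0.0293,0.55,0,0,0,0,0.55,0,0,0,0,0.55,0,0,0,0,0.55]';python3 - <<'E'
from h import *
im,c,s=snap('wrist','w6');print(s['tcp_pos'],s['orientation'],totool(s,np.array([654.3,139.2,0])-s['tcp_pos']))
E
```

```text
time: 20.75
tcp_pos: [653.8, 140.2, 154.6]
orientation: [0.821, 0.57, -0.002, -0.001]
wrist_force: [-0.4, -0.5, -2.3]
grip_width: 0.693
grip_force: 29.9
time: 21.35
tcp_pos: [654.4, 138.7, 157.0]
orientation: [0.737, 0.675, -0.0, -0.0]
wrist_force: [0.1, 0.2, -0.7]
grip_width: 0.696
grip_force: 29.9
[654.41211146 138.7229336  157.00816348] [ 7.37461536e-01  6.75388947e-01 -3.89320652e-04 -3.18762831e-04] [4.87948852e-01 2.86799668e-03 1.57008170e+02]
```

View pics/w6.png

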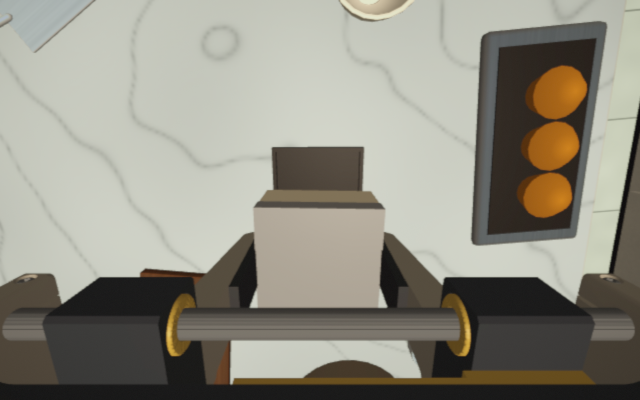

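The tin is square to the dish (columns 272–363, centre 317.5; tin centre 319). I'll lower it.

To row units: 30 mm is 0.6, 25 mm is 0.5.

```bash
python3 -m handwheel '[0,0,0.3,0,0.55,0,0,0.5,0,0.55,0,0,0.6,0,0.55,0,0,0.5,0,0.55,0,0,0.3,0,0.55,0,0,0.16,0,0.55,0,0,0.1,0,0.55,0,0,0,0,0.55,0,0,0,0,0.55]'; python3 -m handwheel '[0,0,0.02,0,0.55,0,0,0.02,0,0.55,0,0,0.02,0,0.55,0,0,0,0,0.55,0,0,0,0,0.55]'
```

```text
time: 22.3
tcp_pos: [655.8, 139.0, 35.9]
orientation: [0.737, 0.676, 0.001, 0.001]
wrist_force: [-0.1, 0.2, -1.6]
grip_width: 0.696
grip_force: 29.9
time: 22.8
tcp_pos: [654.7, 139.0, 31.6]
orientation: [0.737, 0.676, -0.0, -0.0]
wrist_force: [0.1, 0.4, -1.9]
grip_width: 0.695
grip_force: 29.9
```

To row units: 1 mm is 0.02.

```bash
python3 -m handwheel '[0,0,0.02,0,0.55,0,0,0.02,0,0.55,0,0,0,0,0.55,0,0,0,0,0.55]'
```

```text
time: 23.2
tcp_pos: [654.9, 139.0, 29.9]
orientation: [0.737, 0.676, 0.0, 0.0]
wrist_force: [-0.6, 0.3, 1.8]
grip_width: 0.695
grip_force: 29.9
```

To row units: -45 mm is -0.9, -43 mm is -0.86.

```bash
python3 -m handwheel '[0,0,0.01,0,0.55,0,0,0,0,0.75,0,0,0,0,0.8,0,0,0,0,0.9,0,0,0,0,0.9,0,0,-0.16,0,0.9,0,0,-0.4,0,1,0,0,-0.8,0,1,0,0,-0.9,0,1,0,0,-0.9,0,1,0,0,-0.86,0,1,-0.4,-0.4,0,0,1]'; python3 -m handwheel '[-0.5,-0.54,0,0,1,-0.5,-0.54,0,0,1,-0.5,-0.54,0,0,1,-0.5,-0.54,0,0,1,-0.5,-0.52,0,0,1,0,0,0,0,1,0,0,0,0,1,0,0,0,0,1]'; python3 - <<'E'
from lid import *
im,c,s=snap('wrist','w7');print(s['tcp_pos'],s['orientation'])
p=tuple(int(v) for v in proj(c,(489,8,52)));print(p);show(im,c,p,52)
im3,_,_=snap('side','s7');im2,_,_=snap('scene','sc7')
cv2.imwrite('pics/c7.png',np.vstack([im,np.hstack([cv2.resize(im2[180:280,310:510],(320,160)),cv2.resize(im3[110:210,220:420],(320,160))])]))
E
```

```text
time: 24.4
tcp_pos: [638.2, 121.9, 239.8]
orientation: [0.736, 0.677, 0.006, 0.005]
wrist_force: [-1.1, 0.0, 0.6]
grip_width: 1.0
grip_force: 0.0
time: 25.2
tcp_pos: [489.7, 8.1, 230.7]
orientation: [0.737, 0.676, 0.001, 0.0]
wrist_force: [-0.4, 0.5, 0.7]
grip_width: 0.999
grip_force: 0.0
[489.68267591   8.06411908 230.71589635] [7.36724934e-01 6.76192211e-01 5.01701860e-04 4.62018827e-04]
(317, 186)
(289, 159, 58, 53) minrect [489.7   9.3] [59.9 64.4] 85.0 poly [[476.3999938964844, 40.5], [458.29998779296875, 17.399999618530273], [469.3999938964844, -17.700000762939453], [502.6000061035156, -21.799999237060547], [521.4000244140625, 2.5999999046325684], [511.29998779296875, 35.29999923706055]] mean [489.9   9.4] edges [-128.0, -72.4, -7.0, 52.4, 107.2, 171.5]
```

View pics/c7.png

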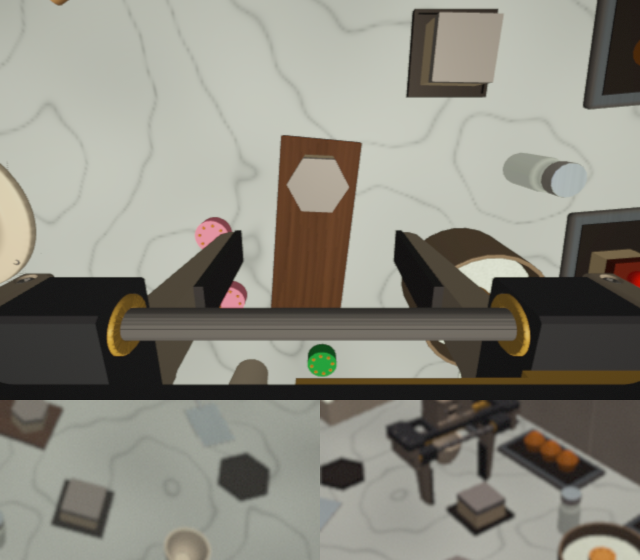

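The square tin sits in its dish at (465,50). The hex tin's lid is at (318,185): centre (489.8,9.4), flats 60 mm, edges at -9.4° mod 60. I'll close along 20.6°, so the turn is -0.445.

To row units: 35 mm is 0.7, 30 mm is 0.6, -0.115 rad / 3.1416 = -0.0366.

```bash
python3 -m handwheel '[0.02,0,0,-0.035,1,0,0,0,-0.035,1,0,0,0,-0.035,1,0,0,0,-0.0366,1,0,0,0.6,0,1,0,0,0.7,0,1,0,0,0.7,0,1,0,0,0.7,0,1,0,0,0.6,0,1,0,0,0.32,0,1,0,0,0.16,0,1,0,0,0,0,1]'; python3 -m handwheel '[0,0,0,0,1,0,0,0.06,0,1,0,0,0,0,0.7,0,0,0,0,0.5,0,0,0,0,0.5,0,0,0,0,0.5,0,0,0,0,0.5,0,0,0,0,0.5,0,0,0,0,0.5]'
```

```text
time: 26.55
tcp_pos: [488.6, 9.2, 40.2]
orientation: [0.569, 0.822, -0.0, -0.001]
wrist_force: [-0.1, -0.5, -0.0]
grip_width: 1.002
grip_force: 0.0
time: 27.45
tcp_pos: [489.1, 8.7, 38.3]
orientation: [0.57, 0.822, 0.0, 0.0]
wrist_force: [-0.4, 1.1, 2.0]
grip_width: 0.654
grip_force: 29.8
```

Careful with the scale: shifts go in shares of 50 mm and turns go in shares of pi rad. That gives: -35 mm is -0.7, -30 mm is -0.6.

```bash
python3 -m handwheel '[0,0,-0.2,0,0.5,0,0,-0.5,0,0.5,0,0,-0.7,0,0.5,0,0,-0.6,0,0.5,0,0,-0.4,0,0.5,0.28,0.14,0,0,0.5,0.54,0.28,0,0,0.5,0.58,0.3,0,0,0.5,0.58,0.3,0,0,0.5,0.58,0.3,0,0,0.5,0.58,0.3,0,0,0.5,0.58,0.3,0,0,0.5]'; python3 -m handwheel '[0.58,0.3,0,0,0.5,0.58,0.3,0,0,0.5,0.58,0.3,0,0,0.5,0.28,0.16,0,0,0.5,0.16,0.1,0,0.0255,0.5,0,0,0,0.0255,0.5,0,0,0,0,0.5,0,0,0,0,0.5,0,0,0,0,0.5]'; python3 - <<'E'
from lid import *
im,c,s=snap('wrist','w8');print(s['tcp_pos'],s['orientation'],s['grip_width'])
p=proj(c,(529,412.7,10));print(p)
m=(cv2.cvtColor(im,6)<110).astype(np.uint8);N,l=cv2.connectedComponents(m);k=l[int(p[1]),int(p[0])]
q=max(cv2.findContours((l==k).astype(np.uint8),0,2)[0],key=cv2.contourArea)
P=plane(c,q,10).astype(np.float32);e=cv2.approxPolyDP(cv2.convexHull(P),8,True)[:,0];d=np.roll(e,-1,0)-e
print(cv2.boundingRect(q),e.round(1).tolist(),e.mean(0),cv2.minAreaRect(P),np.degrees(np.arctan2(d[:,1],d[:,0])).round(1))
E
```

```text
time: 28.65
tcp_pos: [513.3, 218.0, 158.5]
orientation: [0.569, 0.822, -0.0, 0.0]
wrist_force: [0.7, -0.9, -0.3]
grip_width: 0.655
grip_force: 29.8
time: 29.55
tcp_pos: [529.4, 338.8, 158.2]
orientation: [0.633, 0.774, -0.0, -0.0]
wrist_force: [0.2, 0.8, -0.6]
grip_width: 0.655
grip_force: 29.8
[529.42187119 338.77887644 158.21773765] [ 6.32983203e-01  7.74165522e-01 -8.81608160e-05 -4.03226777e-05] 0.6548698052958577
[332.57660701 120.2069085 ]
(283, 65, 99, 103) [[506.29998779296875, 458.3999938964844], [479.70001220703125, 417.0], [501.29998779296875, 372.8999938964844], [551.7999877929688, 370.8999938964844], [577.7000122070312, 411.20001220703125], [557.4000244140625, 451.8999938964844]] [529.04364 413.72464] ((528.6954345703125, 414.4273681640625), (86.35295867919922, 98.21121215820312), 87.3919448852539) [-122.8  -63.8   -2.3   57.3  116.5  172.8]
```

View pics/w8.png

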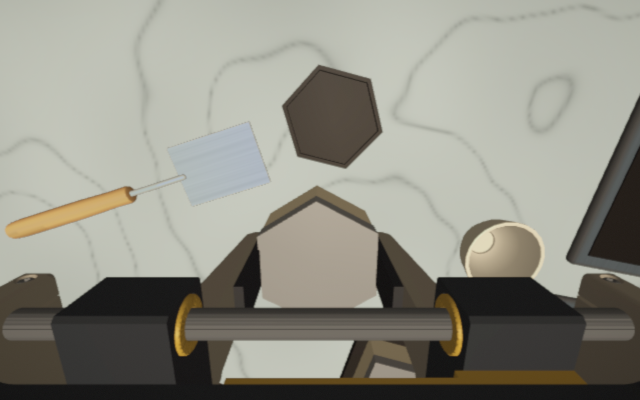

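The hex dish is at pixel (332,117): centre (529,414), edges at -3.2° mod 60, 86×98 mm. My small pre-turn had the wrong sign, so I'll correct by -0.269 and move over it.

To row units: 20 mm is 0.4, 14 mm is 0.28, -0.09 rad / 3.1416 = -0.0286.

```bash
python3 -m handwheel '[0,0,0,-0.0286,0.5,0,0,0,-0.0286,0.5,0,0,0,-0.0283,0.5,0.28,0.14,0,0,0.5,0.4,0.2,0,0,0.5,0.4,0.2,0,0,0.5,0.26,0.13,0,0,0.5,0,0,0,0,0.5,0,0,0,0,0.5,0,0,0,0,0.5]'; python3 - <<'E'
from h import *
im,c,s=snap('wrist','w9');print(s['tcp_pos'],s['orientation'],totool(s,np.array([528.9,414,0])-s['tcp_pos']),Ro.from_quat(s['orientation']).as_matrix()[:,1])
E
```

```text
time: 30.6
tcp_pos: [529.3, 413.3, 158.0]
orientation: [0.524, 0.852, -0.0, 0.0]
wrist_force: [0.3, -0.3, -0.8]
grip_width: 0.65
grip_force: 29.8
[529.25011825 413.25603459 157.9797988 ] [ 5.24271378e-01  8.51551193e-01 -2.95888500e-04  1.47922303e-05] [8.74922009e-01 9.95357694e-02 1.57979484e+02] [ 8.92887843e-01  4.50278870e-01 -4.88418125e-04]
```

View pics/w9.png

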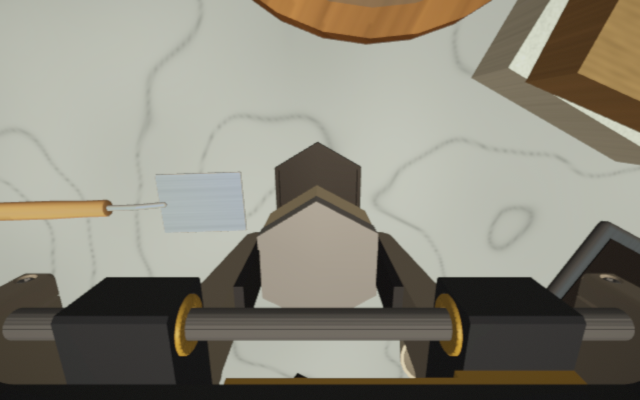

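The tin is aligned with the dish (columns 275–361, centre 318). I'll lower it.

To row units: 30 mm is 0.6, 25 mm is 0.5.

```bash
python3 -m handwheel '[0.02,0,0.3,0,0.5,0,0,0.5,0,0.5,0,0,0.6,0,0.5,0,0,0.5,0,0.5,0,0,0.3,0,0.5,0,0,0.16,0,0.5,0,0,0.08,0,0.5,0,0,0,0,0.5,0,0,0,0,0.5]'; python3 -m handwheel '[0,0,0.04,0,0.5,0,0,0.02,0,0.5,0,0,0.02,0,0.5,0,0,0,0,0.5,0,0,0,0,0.5]'
```

```text
time: 31.55
tcp_pos: [529.6, 415.3, 37.5]
orientation: [0.524, 0.852, 0.001, 0.001]
wrist_force: [-0.4, 0.6, -0.3]
grip_width: 0.655
grip_force: 29.8
time: 32.05
tcp_pos: [528.7, 414.8, 32.1]
orientation: [0.524, 0.852, -0.0, -0.0]
wrist_force: [0.2, 0.2, -0.9]
grip_width: 0.653
grip_force: 29.8
```

To row units: 1 mm is 0.02.

```bash
python3 -m handwheel '[0,0,0.02,0,0.5,0,0,0.02,0,0.5,0,0,0,0,0.5,0,0,0,0,0.5]'; python3 -m handwheel '[0,0,0.014,0,0.5,0,0,0,0,0.5,0,0,0,0,0.5]'
```

```text
time: 32.45
tcp_pos: [528.8, 414.9, 30.3]
orientation: [0.524, 0.852, 0.0, 0.0]
wrist_force: [-0.9, -0.4, 1.4]
grip_width: 0.655
grip_force: 29.8
time: 32.75
tcp_pos: [528.9, 414.9, 30.3]
orientation: [0.524, 0.852, 0.0, 0.0]
wrist_force: [-2.6, -1.4, 4.7]
grip_width: 0.656
grip_force: 29.8
```

Contact. I'll release, rise and check everything.

To row units: -40 mm is -0.8, -30 mm is -0.6.

```bash
python3 -m handwheel '[0,0,0,0,0.7,0,0,0,0,0.8,0,0,0,0,0.9,0,0,0,0,0.9,0,0,-0.16,0,0.9,0,0,-0.4,0,0.9,0,0,-0.8,0,1,0,0,-0.8,0,1,0,0,-0.8,0,1,-0.6,0,0,0,1,-0.8,0,0,0,1,-0.8,0,0,0,1]'; python3 -m handwheel '[0,0,0,0,1,0,0,0,0,1,0,0,0,0,1,0,0,0,0,1]'; python3 - <<'E'
from h import *
im,c,s=snap('wrist','w10');print(s['tcp_pos'])
a,_,_=snap('scene','sc10');b,_,_=snap('side','s10')
a=cv2.resize(a[130:270,150:510],(800,311));b=cv2.resize(b[130:350,200:560],(470,287));w=cv2.resize(im[:230],(330,287))
cv2.imwrite('pics/c10.png',np.vstack([a,np.hstack([b,w[:,:]])]))
E
```

```text
time: 33.95
tcp_pos: [578.9, 316.1, 178.7]
orientation: [0.523, 0.852, 0.001, 0.001]
wrist_force: [-0.1, -0.6, 0.0]
grip_width: 1.001
grip_force: 0.0
time: 34.35
tcp_pos: [577.7, 317.9, 177.5]
orientation: [0.523, 0.852, 0.0, -0.0]
wrist_force: [-0.3, 0.5, 0.6]
grip_width: 0.998
grip_force: 0.0
[577.68696139 317.90429059 177.47797968]
```

View pics/c10.png

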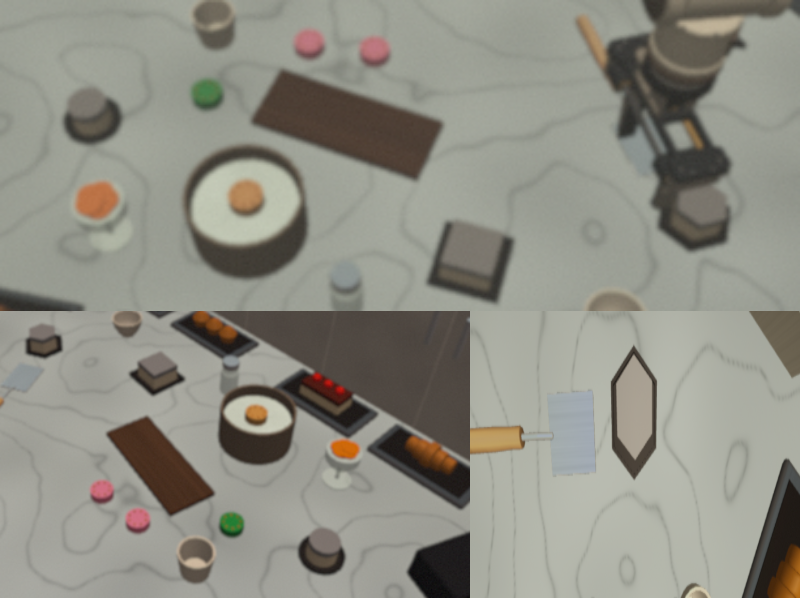

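The board is empty. The round tin (92,112), square tin (471,258) and hex tin (696,215) stand in their dishes, the shortbread lies in the crock at (246,197), and the coupe stands untouched at (100,210).

```bash
python3 -c "from bench import job_done;print(job_done())"
```

```text
the job is handed in; nothing more can be done
None
```

The job is handed in at about 34 s: the last pictures show the shortbread flat in the crock, each tin standing in its own dish and the dessert glass upright where it was, but the judge's verdict was not shown.

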